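# Free the ball dish and hold it quarter-turned

## Task

Turn the black knob on the jig a quarter turn anticlockwise to free the sliding keeper, and slide the keeper right back off the dish. Then lift the dish by its wooden grip, turn it level through a quarter turn so that its handle lies along the jig's rails instead of across them, and finish holding it there, level and still, straight above its seat and clear of the jig by at least 6 cm, so that the other side of the rim can be inspected. Keep the loose steel ball in the middle of the dish all the way, and leave the other things on the bench alone.

Things in the scene. Friction and masses are not known exactly. Their poses are not given: they have to be found in the camera images.
- jig: Plywood board, 130 x 262 x 12 mm, fixed flat on the bench. Origin on the bench surface. Its own y axis runs along its length and along the two low aluminium rails: toward +y lies the keeper with the knob, toward -y (at y = -80 mm) the dish in its seat between four 6 mm high pins. x is across the rails, z up.
- seat (a point): Centre of the dish's seat, on the top face of the jig board (12 mm above the bench); axes as the jig's.
- keeper (a joint): Travel of the keeper along the rails in m: 0 = forward, its steel tongue reaching 18 mm in over the dish's rim so that the dish cannot be lifted; 0.040 = fully back, to the stop, away from the dish (the jig's +y). Wooden block 58 x 44 mm, 39 mm high over the bench, with the knob on it. About 1.5 N of friction. The locked knob stops it after 4 to 6 mm.
- keeper_tip (a point): Front end of the keeper's steel tongue (28 mm wide, 5 mm thick, its centre 41.5 mm above the bench). Axes as the jig's.
- lock_knob (a joint): Angle of the black knob in rad, anticlockwise seen from above: 0 = locked, its grip bar across the rails; 1.571 = end stop, free, its grip bar along the rails. From 1.35 on the keeper slides freely; 0.05 N m of friction, it stays where it is left.
- knob_grip (a point): On the knob's upright axis, 74 mm above the bench, at a good height to pinch the knob's grip bar. The bar is 42 mm long along this point's x axis, 14 mm thick along its y axis, and 38 mm high (49 to 87 mm above the bench); below it are a 30 mm wide collar, 5 mm high, and the steel tongue, whose top is 44 mm above the bench. It rides with the keeper, 125 mm from the seat when the keeper is forward.
- dish_grip (a point): Centre of the wooden grip in the dish's wire handle, straight above the dish's centre, 95 mm above the dish's underside (107 mm above the bench when seated). The grip is 46 mm long along this point's x axis, 14 mm thick along y and 24 mm high; the wire handle spans the dish along x, 128 mm wide. z is the dish's axis, upward. At the start x lies roughly across the jig's rails (within 0.2 rad). The dish with handle weighs about 0.24 kg.
- dish_bottom (a point): The lowest point of the dish's hollow, at its centre, 9 mm above its underside. Dish: turned wood, 127 mm across, 24 mm high, its hollow a shallow cone rising 8 degrees to a low lip, so that the ball rolls off centre when the dish is tipped more or jerked. Axes as dish_grip.
- ball_center (a point): Centre of the loose polished steel ball, 25 mm across, 64 g, resting in the middle of the dish.
- dish: The dish with its wire handle, loose. Origin at the centre of its underside; axes as dish_grip (x along the handle).
- cord_low (a point): Lowest point of the black cord loop of a power outlet that hangs from the ceiling, 215 mm above the bench and fixed; not part of the job, but the arm must keep clear of it. The loop is up to 80 mm wide and rises to the outlet box (80 x 100 x 170 mm), which hangs 0.48 to 0.65 m above the bench, roughly over this point.
- sanding_cork: Wooden sanding block, 58 x 100 x 34 mm, a bystander; origin under its centre.
- plane: Block plane, 46 x 140 x 50 mm, a bystander; origin under its centre.
- tape: Roll of blue tape, 100 mm across, 24 mm high, a bystander; origin under its centre.

How it is judged:
By the outcome, as a careful person would: the job done as asked, in the order asked, and still so for the second after the job is handed in, while the arm keeps its last pose, push and grip.
It also fails if it takes over 58 s, if anything falls off the work surface, if the arm or the gripper's body presses on something with over 40 N, if the wrist force passes 120 N, or if a joint passes its speed limit or range.

## Robot

A 7-joint arm with a two-finger parallel gripper is mounted at the origin on a cart in front of the work surface, level with it; the furniture and walls round the work are solid. World frame = base frame: x ahead of the robot, y to its left, z up, the work surface at z = 0. Lengths are in m, angles in degrees, forces in N, time in s.
With the tool pointing down it reaches from about 0.425 to 0.875 m from the base axis. Payload 9.9 kg.
Tool frame: the origin (TCP) lies at the centre of the arm's flange, where the gripper is bolted on; the fingertips stand 173 mm ahead of it and the grasp point (between the pads) lies 155 mm ahead of it; z points along the fingers, x is the direction in which the jaws open and shut, and the axes are right-handed (so a half turn about z gives the same grasp; the last joint's range is limited). The gripper opens to 85 mm and grips with 20 to 120 N. Pads are 22 mm wide; open, the fingers measure 114 mm over their backs; the gripper's body (76 mm by 85 mm) begins 54 mm behind the grasp point. The pads swing forward as they close: fully open they stand 13 mm farther back than shut.
Start: joints at [-73.213, 32.985, 1.427, 82.34, -0.859, 64.687, -3.237], TCP at [0.248, 0.628, 0.405] pointing down, gripper open.
Joint ranges: [-157.87, 157.87], [-19.46, 123.44], [-87.15, 90], [11.01, 140.99], [-62.26, 242.26], [9.8, 113.94], [-161.44, 161.44]. Speed limits (degrees/s): [127.2, 127.2, 172.46, 172.46, 180, 180, 180].

## Interface

Orientations are given as [roll, pitch, yaw] about the fixed x, y, z axes, in that order (R = Rz(yaw) Ry(pitch) Rx(roll)).
In Python, from cell import status, eyes, r gives the robot as it stands.
- The arm moves only by the tool send_rows, never from a script. Its argument "motion" is a list of rows, each a list of 7 numbers: the shift along the world's x, y, z in m, then the turn, a rotation vector about the world's x, y, z in rad, then the closure, from 0 (fully open) to 1 (shut). In form: [[tx, ty, tz, rx, ry, rz, fingers], ...]. A call has 1 to 10 rows; each row is the pose to reach, as a shift and turn from the pose commanded when the call began; what a row does not reach only later rows make up. A row lasts 1/10 s, in which the tool goes at most 50 mm and 8.59 degrees, less where a joint would pass 70% of its speed; a pose out of reach is approached as far as the arm can. A call with a gripper value outside its range is refused whole. The fingers move at their own pace and stop on an object; the grip force is fixed at half the most. Time passes only in rows, so rows that repeat a pose let the fingers close. It gives the time, the measured TCP pose, the force and the opening at its end, in the units of the state.
- status.observe(): the state, without advancing time (a new reading comes with each control period).
- eyes.camera(name): name is "scene" or "top"; returns the picture (384x512x3 uint8, red, green, blue); there is no depth.
- eyes.camera_params(name): a dict with "fx", "fy", "cx", "cy" (pixels), "extrinsics" (4x4, takes a point from camera to world coordinates). Camera axes: x right, y up, looking along -z (the intrinsics and any distortion apply to the point x, -y, -z); pixel columns grow to the right and rows downward; lengths in m; the calibration is good to about 2 mm. A picture is of the moment at which its call begins. camera_params takes no time and is no camera call.
- r.close_job(): hands the job in, once; it reports no verdict.
The state is a dict: "clock": time; "joint_positions": joint angles; "joint_velocities": joint speeds; "joint_efforts": joint torques, N m; "eef_pos": TCP position; "eef_rot": TCP orientation; "contact_force": force on the tool from outside, world axes, zero at the start; "torque": the same for the moment, N m; "grip_width": finger opening in m.
Only numpy, scipy, OpenCV 4.12 (cv2) and the standard library are available. Lean on these libraries where they do the work, as an engineer would, in place of code of your own. Each camera call takes 0.05 s, during which the arm holds its last target.

## Working session

There is one attempt and no reset: what is moved stays moved. The work goes in short steps, Python scripts to look and compute and a tool call to move; the robot and the scene stay as the last step left them, time stands still between calls to the robot, and variables do not carry over. Pictures are saved under pics/ and viewed, and the job is handed in when it is done.

Besides the shell and the picture viewer there is one more tool, called after ">>>" as name([rows], argument=value, ...), one row to a line, values as JSON. send_rows: Moves the arm, as the interface text tells. Its arguments: {"type":"object","properties":{"motion":{"type":"array","items":{"type":"array","items":{"type":"number"}}}},"required":["motion"]}

```bash
mkdir -p pics; python3 - <<'E'
from cell import status, eyes, r
import cv2
print(status.observe())
for n in("scene","top"):
    cv2.imwrite(f"pics/{n}0.png",eyes.camera(n)[:,:,::-1]); print(n,eyes.camera_params(n))
E
```

```text
{'clock': 0.0, 'joint_positions': array([-73.21209792,  33.03185837,   1.42206353,  82.3884877 ,
        -0.85871159,  64.6870995 ,  -3.23769322]), 'joint_velocities': array([ 0.05578357, -0.12264518,  0.00694294, -0.0541604 , -0.05692031,
        0.04029272,  0.05942936]), 'joint_efforts': array([-3.56545288e-04, -7.65776968e+01,  2.24980988e+00, -2.85954434e+01,
        1.51971536e-02,  1.28267688e-02,  7.22026539e-05]), 'eef_pos': array([0.24827204, 0.62748546, 0.40383863]), 'eef_rot': array([1.79995045e+02, 9.67640263e-02, 6.84136297e+01]), 'contact_force': array([-1.04748417, -0.37917463, -0.42275552]), 'torque': array([-0.00276747, -0.02270965, -0.04808155]), 'grip_width': 0.08509272282407332}
scene {'fx': 356.60727632651844, 'fy': 356.60727632651844, 'cx': 251.7572574019858, 'cy': 188.75733030022022, 'extrinsics': array([[-0.92429669, -0.31105148,  0.22118454,  0.80823261],
       [ 0.38155694, -0.76743523,  0.51522564,  0.2855956 ],
       [ 0.0094831 ,  0.56061585,  0.8280217 ,  0.82563275],
       [ 0.        ,  0.        ,  0.        ,  1.        ]])}
top {'fx': 457.7278750863788, 'fy': 457.7278750863788, 'cx': 251.47492775847667, 'cy': 186.9746846989162, 'extrinsics': array([[-0.19125324,  0.95968917, -0.20595847,  0.41647147],
       [-0.98152528, -0.18816953,  0.034646  , -0.13126819],
       [-0.00550572,  0.2087796 ,  0.97794722,  1.13366944],
       [ 0.        ,  0.        ,  0.        ,  1.        ]])}
```

View pics/scene0.png

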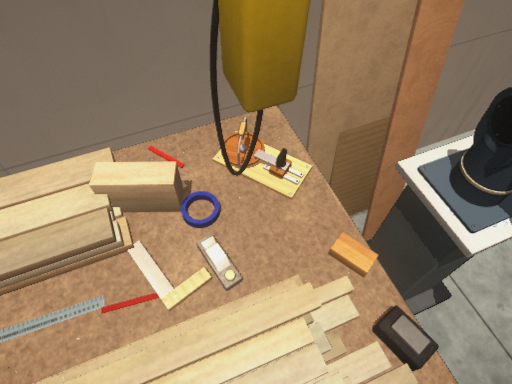

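View pics/top0.png

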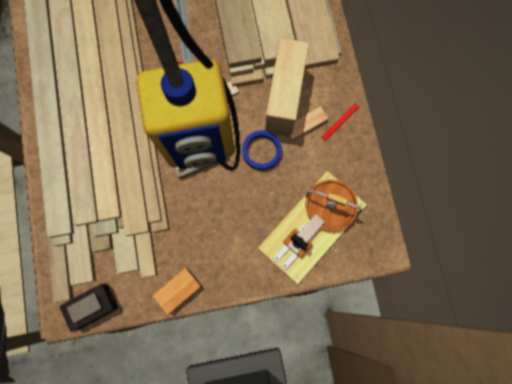

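```bash
python3 - <<'E'
import cv2
a=cv2.imread("pics/top0.png")[160:290,240:380]; cv2.imwrite("pics/tz.png",cv2.resize(a,None,fx=5,fy=4.5,interpolation=cv2.INTER_CUBIC) if 0 else cv2.resize(a,(646,600),interpolation=cv2.INTER_CUBIC))
a=cv2.imread("pics/scene0.png")[110:205,200:320]; cv2.imwrite("pics/sz.png",cv2.resize(a,(720,570),interpolation=cv2.INTER_CUBIC))
E
```

```text
(no output)
```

View pics/tz.png

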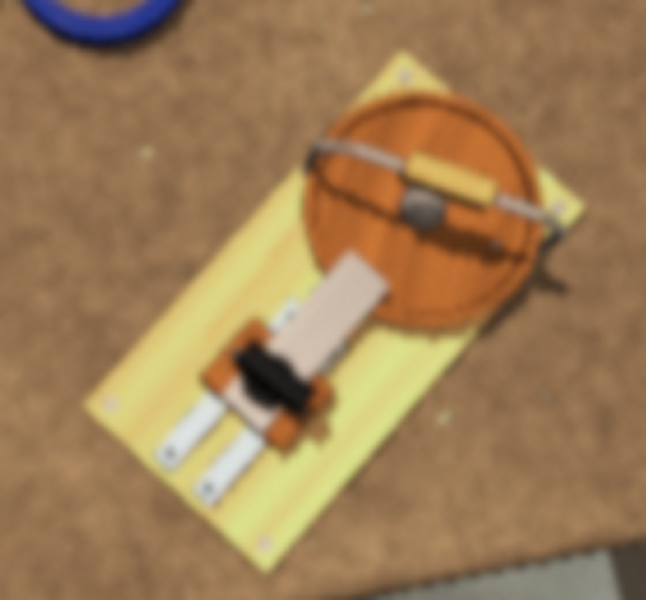

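View pics/sz.png

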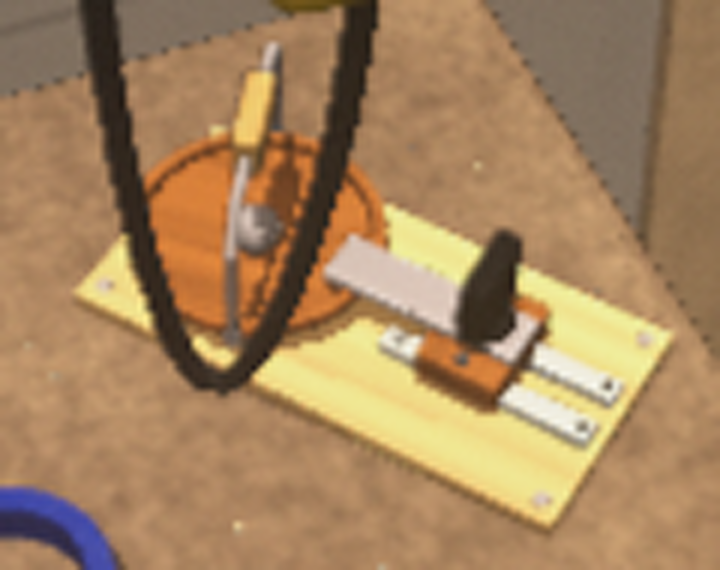

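```bash
cat > h.py <<'E'
import numpy as np
from cell import status, eyes, r
def ray(n,u,v,p=None):
    p=p or eyes.camera_params(n); E=p["extrinsics"]
    d=np.array([(u-p["cx"])/p["fx"],-(v-p["cy"])/p["fy"],-1.])
    return E[:3,3],E[:3,:3]@d
def pl(n,u,v,z):
    o,d=ray(n,u,v); return o+d*(z-o[2])/d[2]
def tri(a,b):
    (o1,d1),(o2,d2)=ray(*a),ray(*b)
    s=np.linalg.lstsq(np.c_[d1,-d2],o2-o1,rcond=None)[0]
    p,q=o1+s[0]*d1,o2+s[1]*d2
    return (p+q)/2,np.linalg.norm(p-q)
def proj(n,P):
    p=eyes.camera_params(n);E=p["extrinsics"];c=E[:3,:3].T@(np.array(P)-E[:3,3])
    return np.array([p["cx"]+p["fx"]*c[0]/-c[2],p["cy"]-p["fy"]*c[1]/-c[2]])
E
python3 - <<'E'
from h import *
np.set_printoptions(precision=4,suppress=True)
t=lambda x,y:(240+x/4.614-.4,160+y/4.615-.4)
s=lambda x,y:(200+x/6-.4,110+y/6-.4)
ct=np.array([pl("top",*t(*c),.012)[:2] for c in [(403,52),(584,206),(266,572),(86,405)]])
print(ct, ct.mean(0))
cs=np.array([pl("scene",*s(*c),.012)[:2] for c in [(672,335),(549,526),(76,293)]])
print(cs,(cs[0]+cs[2])/2)
for q in (ct,):
    e=(q[3]+q[2]-q[0]-q[1])/2; print(np.linalg.norm(e),np.degrees(np.arctan2(e[1],e[0])))
    e=(q[1]+q[2]-q[0]-q[3])/2; print(np.linalg.norm(e),np.degrees(np.arctan2(e[1],e[0])))
# tri features
print("grip ctr",tri(("top",*t(452,179)),("scene",*s(254,114))))
print("ball",tri(("top",*t(424,209)),("scene",*s(257,227))))
print("knob",tri(("top",*t(274,377)),("scene",*s(490,287))))
print("cord z.215",pl("scene",*s(220,383),.215))
print("tip ctr top",pl("top",*t(368,268),.044), "scene",pl("scene",*s(339,255),.044))
for c in [(308,160),(547,217),(408,163),(494,192)]: print("handle",pl("top",*t(*c),.107))
for c in [(240,365),(308,387)]: print("knob bar",pl("top",*t(*c),.087))
for c in [(352,250),(389,288),(230,390),(268,430)]:print("tongue",pl("top",*t(*c),.044))
E
```

```text
[[ 0.6568 -0.3658]
 [ 0.5549 -0.442 ]
 [ 0.3993 -0.2334]
 [ 0.5018 -0.1584]] [ 0.5282 -0.2999]
[[ 0.3996 -0.2309]
 [ 0.5025 -0.1548]
 [ 0.657  -0.3628]] [ 0.5283 -0.2969]
0.25956972103293846 126.74815340612938
0.12716430792743816 -143.50613026453397
grip ctr (array([ 0.5673, -0.3535,  0.111 ]), np.float64(0.0023146451252977836))
ball (array([ 0.5665, -0.3527,  0.0328]), np.float64(0.0011075492685388277))
knob (array([ 0.4924, -0.2519,  0.0678]), np.float64(0.002062558276195969))
cord z.215 [ 0.6606 -0.1432  0.215 ]
tip ctr top [ 0.5408 -0.3152  0.044 ] scene [ 0.5399 -0.3126  0.044 ]
handle [ 0.5918 -0.2874  0.107 ]
handle [ 0.5413 -0.3965  0.107 ]
handle [ 0.5809 -0.3356  0.107 ]
handle [ 0.5585 -0.3739  0.107 ]
knob bar [ 0.5008 -0.2352  0.087 ]
knob bar [ 0.4838 -0.2658  0.087 ]
tongue [ 0.5516 -0.3091  0.044 ]
tongue [ 0.5285 -0.3236  0.044 ]
tongue [ 0.4927 -0.2317  0.044 ]
tongue [ 0.4691 -0.2465  0.044 ]
```

```bash
python3 - <<'E'
import cv2
a=cv2.imread("pics/top0.png")[170:235,280:380]; cv2.imwrite("pics/tz2.png",cv2.resize(a,None,fx=8,fy=8,interpolation=cv2.INTER_CUBIC))
a=cv2.imread("pics/scene0.png")[110:180,215:305]; cv2.imwrite("pics/sz2.png",cv2.resize(a,None,fx=8,fy=8,interpolation=cv2.INTER_CUBIC))
E
```

```text
(no output)
```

View pics/tz2.png

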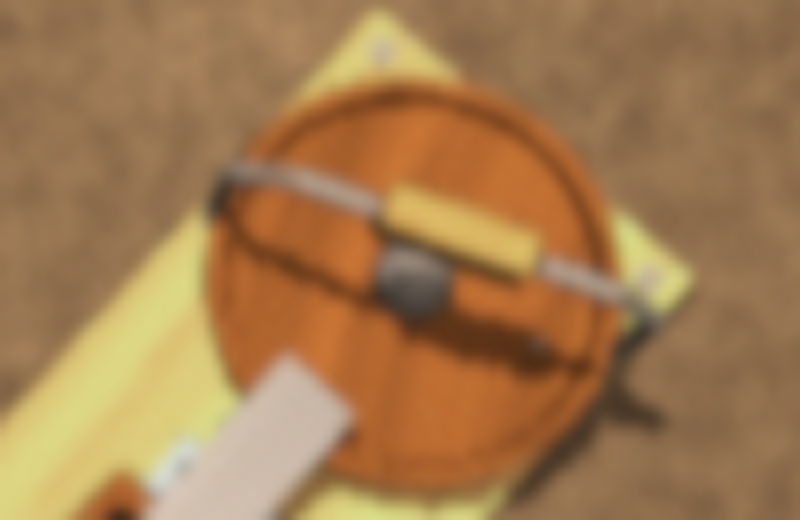

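View pics/sz2.png

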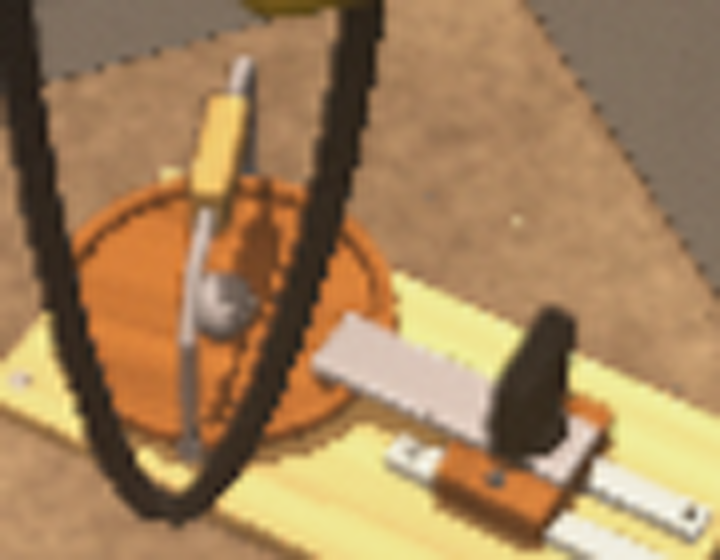

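```bash
python3 - <<'E'
from h import *
np.set_printoptions(precision=4,suppress=True)
t=lambda x,y:("top",280+x/8-.44,170+y/8-.44)
s=lambda x,y:("scene",215+x/8-.44,110+y/8-.44)
def an(a,b): d=b-a; return np.degrees(np.arctan2(d[1],d[0]))
A=pl(*t(222,195),.035);B=pl(*t(645,318),.035);print("feet",A,B,(A+B)/2,an(B,A),np.linalg.norm(A-B))
A=pl(*t(390,203),.119);B=pl(*t(537,253),.119);print("grip top",A,B,(A+B)/2,an(B,A),np.linalg.norm(A-B))
A=pl(*s(207,205),.107);B=pl(*s(230,100),.115);print("grip scene",A,B,an(A,B))
print("tri near end",tri(t(390,210),s(207,200)),"far",tri(t(537,260),s(230,110)))
print("ball",tri(t(413,283),s(226,304)))
# knob bar
A=pl(*s(515,440),.052)
# project frames
c=np.array([.567,-.353]);a=np.radians(126.65);y=np.array([np.cos(a),np.sin(a)])
import cv2
x=np.array([y[1],-y[0]])
inv=lambda n,P:proj(n,P)
for n,o in(("top",(280,170)),("scene",(215,110))):
    for nm,P in (("jigx handle ends@.107",[*(c+.023*x),.107]),("",[*(c-.023*x),.107]),("dishc",[*c,.035]),("knobtop",[*(c+.125*y),.087])):
        p=inv(n,P);print(n,nm,(p-o+.44)*8)
# tilt of dish: ellipse fit
im=cv2.imread("pics/top0.png");hsv=cv2.cvtColor(im,cv2.COLOR_BGR2HSV)
E
```

```text
feet [ 0.6045 -0.3008  0.035 ] [ 0.5427 -0.4184  0.035 ] [ 0.5736 -0.3596  0.035 ] 62.27924600692899 0.1328132070404184
grip top [ 0.5788 -0.3338  0.119 ] [ 0.5569 -0.3711  0.119 ] [ 0.5678 -0.3525  0.119 ] 59.57291916946571 0.04324492207235579
grip scene [ 0.5778 -0.335   0.107 ] [ 0.5553 -0.3704  0.115 ] -122.477734813958
tri near end (array([ 0.5781, -0.3351,  0.1097]), np.float64(0.0005620135234188893)) far (array([ 0.5555, -0.3725,  0.1088]), np.float64(0.0019167642355682108))
ball (array([ 0.5662, -0.3516,  0.0335]), np.float64(0.0018440852870189601))
top jigx handle ends@.107 [396.6656 184.9602]
top  [520.4585 291.8285]
top dishc [416.4619 281.4183]
top knobtop [162.9166 570.3371]
scene jigx handle ends@.107 [181.4806 202.6278]
scene  [252.3065 118.4136]
scene dishc [220.0346 298.304 ]
scene knobtop [534.2343 344.1533]
```

```bash
python3 - <<'E'
import cv2,numpy as np
a=cv2.imread("pics/top0.png")[222:272,270:330]; b=cv2.imread("pics/scene0.png")[140:190,260:320]
cv2.imwrite("pics/kz.png",np.hstack([cv2.resize(x,(400,333),interpolation=cv2.INTER_CUBIC) for x in (a,b)]))
E
```

```text
(no output)
```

View pics/kz.png

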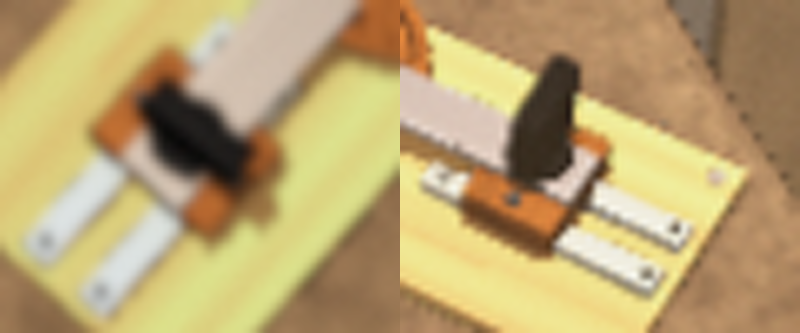

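```bash
python3 - <<'E'
from h import *
np.set_printoptions(precision=3,suppress=True)
print(proj("top",[.6606,-.1432,.215]))
s=status.observe()["eef_pos"]
kp=np.array([.4924,-.2525])
for k in (range(1,11),range(11,26)):
    base=None
n=24
def P(i):
    u=min(i/n,1); az=np.radians(68.4+(-27.1-68.4)*u); rr=.6755+(.47-.6755)*min(1,u*2) if u<.75 else .47+(.553-.47)*(u-.75)*4
    return np.array([rr*np.cos(az),rr*np.sin(az),.404-.05*u, np.radians(-120.4*u)])
for st in (0,10,20):
    for i in range(st+1,min(st+10,n)+1): print((P(i)-P(st)))
    print()
E
```

```text
[237.045 165.401]
[ 0.036 -0.034 -0.002 -0.088]
[ 0.068 -0.07  -0.004 -0.175]
[ 0.096 -0.108 -0.006 -0.263]
[ 0.121 -0.147 -0.008 -0.35 ]
[ 0.142 -0.186 -0.01  -0.438]
[ 0.16  -0.226 -0.013 -0.525]
[ 0.174 -0.267 -0.015 -0.613]
[ 0.184 -0.307 -0.017 -0.7  ]
[ 0.191 -0.347 -0.019 -0.788]
[ 0.194 -0.387 -0.021 -0.876]

[ 0.    -0.038 -0.002 -0.088]
[-0.003 -0.076 -0.004 -0.175]
[ 0.008 -0.107 -0.006 -0.263]
[ 0.016 -0.138 -0.008 -0.35 ]
[ 0.022 -0.17  -0.01  -0.438]
[ 0.026 -0.203 -0.013 -0.525]
[ 0.027 -0.235 -0.015 -0.613]
[ 0.027 -0.268 -0.017 -0.7  ]
[ 0.037 -0.302 -0.019 -0.788]
[ 0.046 -0.338 -0.021 -0.876]

[ 0.005 -0.037 -0.002 -0.088]
[ 0.008 -0.076 -0.004 -0.175]
[ 0.008 -0.115 -0.006 -0.263]
[ 0.004 -0.155 -0.008 -0.35 ]
```

>>> send_rows([
  [0.036,-0.034,-0.002,0,0,-0.088,0],
  [0.068,-0.07,-0.004,0,0,-0.175,0],
  [0.096,-0.108,-0.006,0,0,-0.263,0],
  [0.121,-0.147,-0.008,0,0,-0.35,0],
  [0.142,-0.186,-0.01,0,0,-0.438,0],
  [0.16,-0.226,-0.013,0,0,-0.525,0],
  [0.174,-0.267,-0.015,0,0,-0.613,0],
  [0.184,-0.307,-0.017,0,0,-0.7,0],
  [0.191,-0.347,-0.019,0,0,-0.788,0],
  [0.194,-0.387,-0.021,0,0,-0.876,0],
])

```text
clock: 1.1
eef_pos: [0.4427, 0.2389, 0.3835]
eef_rot: [180.0, -0.0, 18.0]
contact_force: [1.2, -0.0, -0.2]
grip_width: 0.0854
```

>>> send_rows([
  [0,-0.038,-0.002,0,0,-0.088,0],
  [-0.003,-0.076,-0.004,0,0,-0.175,0],
  [0.008,-0.107,-0.006,0,0,-0.263,0],
  [0.016,-0.138,-0.008,0,0,-0.35,0],
  [0.022,-0.17,-0.01,0,0,-0.438,0],
  [0.026,-0.203,-0.013,0,0,-0.525,0],
  [0.027,-0.235,-0.015,0,0,-0.613,0],
  [0.027,-0.268,-0.017,0,0,-0.7,0],
  [0.037,-0.302,-0.019,0,0,-0.788,0],
  [0.046,-0.338,-0.021,0,0,-0.876,0],
])

```text
clock: 2.1
eef_pos: [0.4884, -0.0983, 0.3625]
eef_rot: [-180.0, 0.0, -32.1]
contact_force: [1.2, 0.2, 0.4]
grip_width: 0.0853
```

Now over the knob (0.492, -0.2525), yaw -52.

>>> send_rows([
  [0.004,-0.035,0,0,0,-0.087,0],
  [0.006,-0.07,-0.005,0,0,-0.175,0],
  [0.006,-0.11,-0.01,0,0,-0.262,0],
  [0.004,-0.154,-0.015,0,0,-0.347,0],
  [0.004,-0.154,-0.025,0,0,-0.347,0],
  [0.004,-0.154,-0.025,0,0,-0.347,0],
])

```text
clock: 2.7
eef_pos: [0.4917, -0.2519, 0.3363]
eef_rot: [179.9, 0.1, -52.0]
contact_force: [0.9, 1.2, 0.5]
grip_width: 0.0853
```

```bash
cat > look.py <<'E'
import sys,cv2
from h import *
k=sys.argv[1]
for n,(x0,x1,y0,y1) in {"top":(240,380,165,285),"scene":(205,325,90,200)}.items():
    im=eyes.camera(n)[:,:,::-1].copy(); cv2.imwrite(f"pics/{n}_{k}_full.png",im)
    cv2.imwrite(f"pics/{n}_{k}.png",cv2.resize(im[y0:y1,x0:x1],None,fx=5,fy=5,interpolation=cv2.INTER_CUBIC))
s=status.observe(); print({q:np.round(s[q],4).tolist() for q in("clock","joint_positions","eef_pos","eef_rot","contact_force","grip_width")})
E
python3 look.py a
```

```text
{'clock': 2.8, 'joint_positions': [-0.9336, 30.9751, 35.5736, 106.9662, -23.2287, 49.5018, -5.5833], 'eef_pos': [0.4925, -0.2504, 0.3374], 'eef_rot': [179.9987, 0.0879, -51.7683], 'contact_force': [0.3748, 0.5227, -0.07], 'grip_width': 0.0857}
```

View pics/scene_a_full.png

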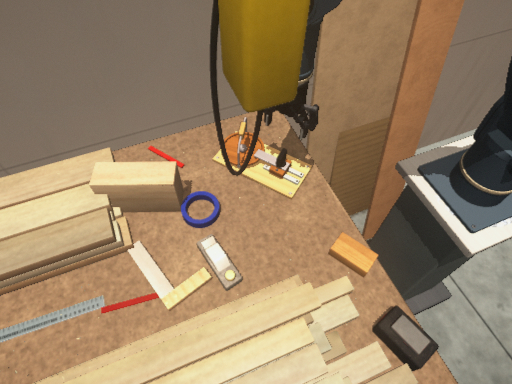

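View pics/top_a_full.png

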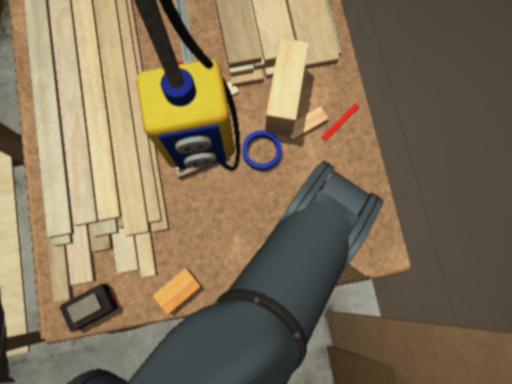

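>>> send_rows([
  [0,0,-0.02,0,0,0,0],
  [0,0,-0.045,0,0,0,0],
  [0,0,-0.07,0,0,0,0],
  [0,0,-0.09,0,0,0,0],
  [0,0,-0.104,0,0,0,0],
  [0,0,-0.109,0,0,0,0],
  [0,0,-0.109,0,0,0,0],
])

```text
clock: 3.5
eef_pos: [0.4927, -0.2503, 0.2287]
eef_rot: [-180.0, 0.0, -51.8]
contact_force: [-0.4, -0.1, -0.1]
grip_width: 0.0855
```

```bash
python3 look.py b
```

```text
{'clock': 3.6, 'joint_positions': [4.1417, 38.8179, 28.4017, 112.6186, -30.5208, 35.9924, 0.673], 'eef_pos': [0.4928, -0.251, 0.2295], 'eef_rot': [-179.9599, -0.0448, -51.7975], 'contact_force': [-0.7146, -0.2951, 0.0918], 'grip_width': 0.0852}
```

View pics/scene_b.png

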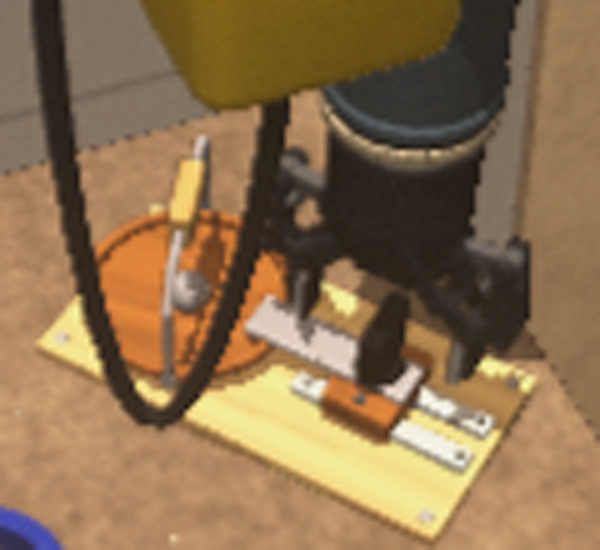

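>>> send_rows([
  [0,0,0,0,0,0,0.5],
  [0,0,0,0,0,0,1],
  [0,0,0,0,0,0,1],
  [0,0,0,0,0,0,1],
  [0,0,0,0,0,0,1],
  [0,0,0,0,0,0,1],
  [0,0,0,0,0,0,1],
  [0,0,0,0,0,0,1],
])

```text
clock: 4.4
eef_pos: [0.4923, -0.2513, 0.2289]
eef_rot: [-180.0, 0.0, -51.9]
contact_force: [-1.2, 0.7, 5.0]
grip_width: 0.0132
```

```bash
python3 look.py c
```

```text
{'clock': 4.5, 'joint_positions': [4.2044, 38.8671, 28.3772, 112.6549, -30.5487, 35.9668, 0.6949], 'eef_pos': [0.4923, -0.2513, 0.2289], 'eef_rot': [-179.9844, 0.0054, -51.8527], 'contact_force': [-1.4717, 2.2839, 4.8569], 'grip_width': 0.0133}
```

View pics/scene_c.png

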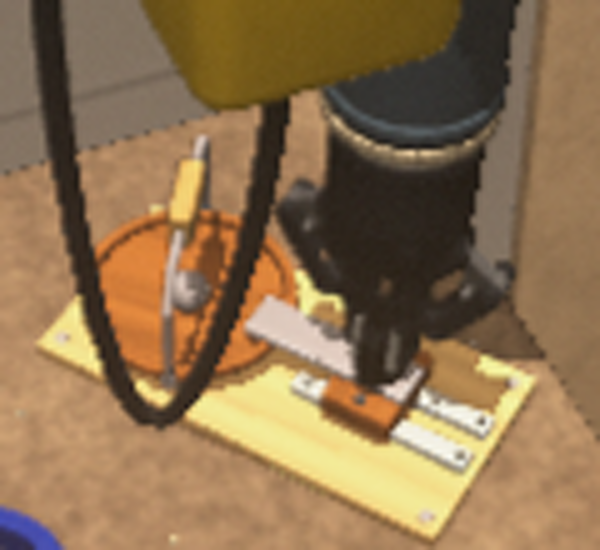

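>>> send_rows([
  [0,0,0,0,0,0.06,1],
  [0,0,0,0,0,0.15,1],
  [0,0,0,0,0,0.25,1],
  [0,0,0,0,0,0.35,1],
  [0,0,0,0,0,0.45,1],
  [0,0,0,0,0,0.55,1],
  [0,0,0,0,0,0.65,1],
  [0,0,0,0,0,0.75,1],
])

```text
clock: 5.3
eef_pos: [0.4922, -0.2512, 0.2289]
eef_rot: [-180.0, 0.0, -8.7]
contact_force: [-2.9, 2.5, 5.4]
grip_width: 0.0133
```

>>> send_rows([
  [0,0,0,0,0,0.1,1],
  [0,0,0,0,0,0.2,1],
  [0,0,0,0,0,0.3,1],
  [0,0,0,0,0,0.4,1],
  [0,0,0,0,0,0.5,1],
  [0,0,0,0,0,0.6,1],
  [0,0,0,0,0,0.68,1],
  [0,0,0,0,0,0.73,1],
  [0,0,0,0,0,0.76,1],
  [0,0,0,0,0,0.76,1],
])

```text
clock: 6.3
eef_pos: [0.4921, -0.2513, 0.2289]
eef_rot: [-180.0, 0.0, 34.7]
contact_force: [-1.4, 1.6, 6.0]
grip_width: 0.0135
```

```bash
python3 look.py d; python3 -c "
from h import *
print(status.observe()['torque'])"
```

```text
{'clock': 6.4, 'joint_positions': [19.7578, 35.4369, 3.6984, 112.1134, -3.9976, 32.5996, 60.7997], 'eef_pos': [0.4921, -0.2513, 0.2289], 'eef_rot': [-179.9696, 0.0085, 34.6566], 'contact_force': [-2.2567, 2.4308, 6.8353], 'grip_width': 0.0133}
[0.41731722 0.43305565 0.02036332]
```

View pics/scene_d.png

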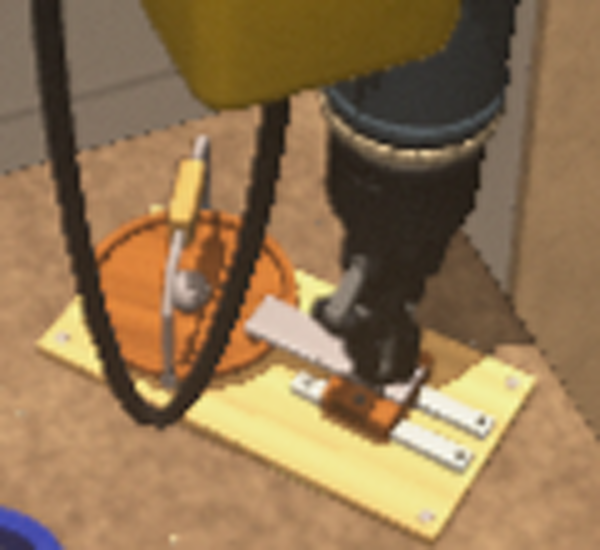

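View pics/top_d_full.png

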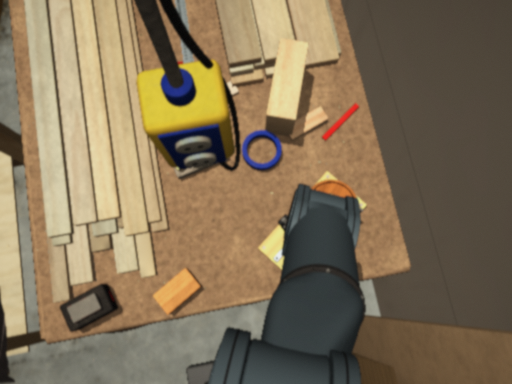

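>>> send_rows([
  [0,0,0,0,0,0.03,1],
  [0,0,0,0,0,0.05,1],
  [0,0,0,0,0,0.05,1],
])

```text
clock: 6.7
eef_pos: [0.4921, -0.2513, 0.2289]
eef_rot: [-180.0, -0.0, 37.4]
contact_force: [-1.4, 2.2, 6.3]
grip_width: 0.013
```

```bash
python3 -c "
from h import *
s=status.observe();print(s['torque'],s['eef_rot'])"
```

```text
[ 0.44779643  0.37123629 -0.84383355] [-1.79960834e+02 -6.76852124e-03  3.74459825e+01]
```

>>> send_rows([
  [0,0,0,0,0,-0.015,1],
  [-0.002,0.003,0,0,0,-0.015,1],
  [-0.005,0.007,0,0,0,-0.015,1],
  [-0.009,0.012,0,0,0,-0.015,1],
  [-0.013,0.0175,0,0,0,-0.015,1],
  [-0.017,0.023,0,0,0,-0.015,1],
  [-0.02,0.027,0,0,0,-0.015,1],
  [-0.0225,0.0302,0,0,0,-0.015,1],
  [-0.0236,0.0318,0,0,0,-0.015,1],
  [-0.0236,0.0318,0,0,0,-0.015,1],
])

```text
clock: 7.7
eef_pos: [0.4682, -0.219, 0.2289]
eef_rot: [-180.0, 0.0, 36.7]
contact_force: [-0.8, -0.5, 7.1]
grip_width: 0.0133
```

```bash
python3 look.py e; python3 -c "
from h import *
print(status.observe()['torque'])"
```

```text
{'clock': 7.8, 'joint_positions': [17.6837, 33.4471, 3.2536, 117.3222, -3.6613, 29.3688, 60.2676], 'eef_pos': [0.4682, -0.2191, 0.2288], 'eef_rot': [-179.9606, 0.0231, 36.6751], 'contact_force': [-1.266, -1.5828, 7.7171], 'grip_width': 0.013}
[-0.24083656  0.35827907 -0.30873879]
```

View pics/scene_e.png

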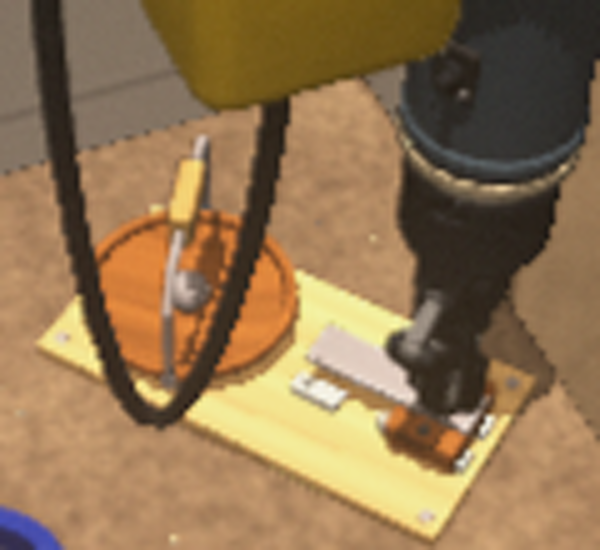

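>>> send_rows([
  [-0.0006,0.0008,0,0,0,0,1],
  [-0.0012,0.0016,0,0,0,0,1],
  [-0.0012,0.0016,0,0,0,0,1],
])

```text
clock: 8.1
eef_pos: [0.4677, -0.2186, 0.2289]
eef_rot: [179.9, -0.0, 36.6]
contact_force: [0.8, -6.1, 2.6]
grip_width: 0.0129
```

>>> send_rows([
  [0.0006,-0.0008,0,0,0,0,1],
  [0.0006,-0.0008,0,0,0,0,0],
  [0.0006,-0.0008,0,0,0,0,0],
  [0.0006,-0.0008,0,0,0,0,0],
  [0.0006,-0.0008,0,0,0,0,0],
  [0.0006,-0.0008,0,0,0,0,0],
  [0.0006,-0.0008,0,0,0,0,0],
])

```text
clock: 8.8
eef_pos: [0.4681, -0.2186, 0.2286]
eef_rot: [-180.0, 0.0, 36.7]
contact_force: [-0.5, 0.5, -0.5]
grip_width: 0.0853
```

>>> send_rows([
  [0,0,0.01,0,0,0,0],
  [0,0,0.035,0,0,0,0],
  [0,0,0.07,0,0,0,0],
  [0,0,0.11,0,0,-0.06,0],
  [0,0,0.125,0,0,-0.16,0],
  [0,0,0.13,0,0,-0.28,0],
  [0,0,0.13,0,0,-0.4,0],
  [0,0,0.13,0,0,-0.52,0],
])

```text
clock: 9.6
eef_pos: [0.468, -0.2187, 0.3599]
eef_rot: [180.0, -0.1, 6.6]
contact_force: [-0.1, 0.4, -0.6]
grip_width: 0.0853
```

```bash
python3 look.py f
```

```text
{'clock': 9.7, 'joint_positions': [10.2903, 23.0028, 13.4368, 110.0121, -7.054, 47.7383, 34.2259], 'eef_pos': [0.4681, -0.2185, 0.3594], 'eef_rot': [179.9893, -0.0283, 6.7785], 'contact_force': [-0.2652, 0.3242, -0.148], 'grip_width': 0.0851}
```

View pics/scene_f.png

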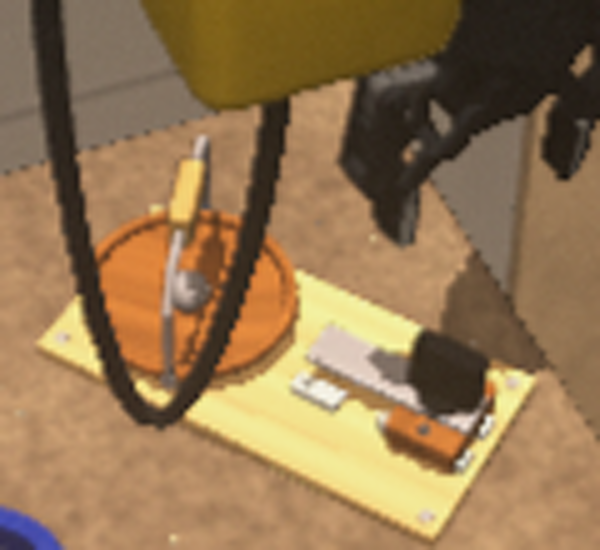

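View pics/top_f.png

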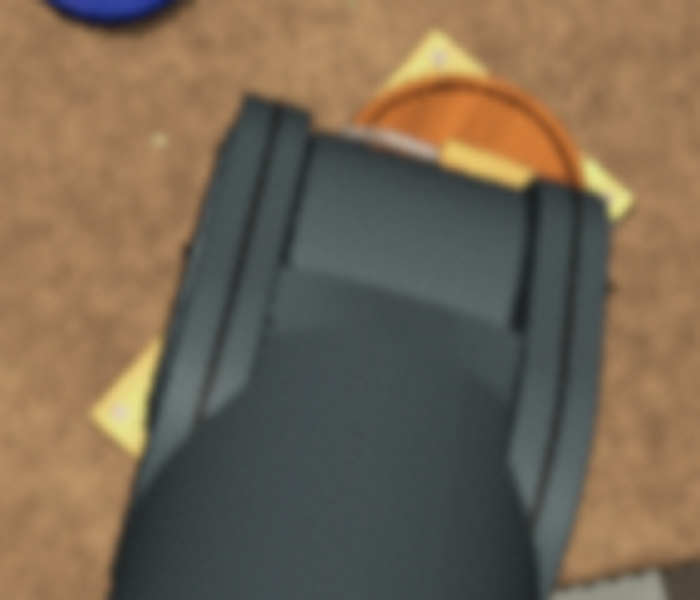

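>>> send_rows([
  [0.01,-0.015,0,0,0,-0.08,0],
  [0.025,-0.035,0,0,0,-0.18,0],
  [0.045,-0.06,0,0,0,-0.3,0],
  [0.065,-0.088,0,0,0,-0.42,0],
  [0.083,-0.112,-0.005,0,0,-0.53,0],
  [0.094,-0.127,-0.01,0,0,-0.61,0],
  [0.0989,-0.134,-0.012,0,0,-0.649,0],
  [0.0989,-0.134,-0.012,0,0,-0.649,0],
])

```text
clock: 10.5
eef_pos: [0.567, -0.3532, 0.3461]
eef_rot: [180.0, 0.1, -30.2]
contact_force: [-0.7, 0.5, -0.0]
grip_width: 0.0856
```

```bash
python3 look.py g
```

```text
{'clock': 10.6, 'joint_positions': [14.7805, 37.0019, 22.8182, 88.4436, -16.0306, 57.8485, 11.9225], 'eef_pos': [0.5667, -0.3521, 0.3468], 'eef_rot': [-179.9739, 0.0419, -30.1343], 'contact_force': [0.6442, 0.6191, 0.4801], 'grip_width': 0.0857}
```

View pics/scene_g.png

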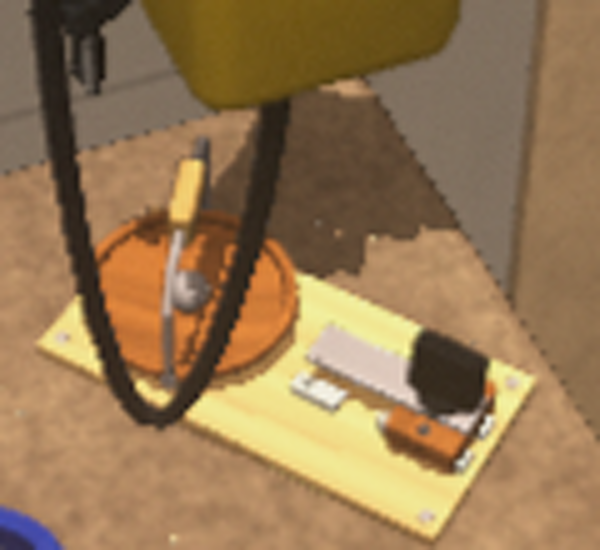

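View pics/top_g_full.png

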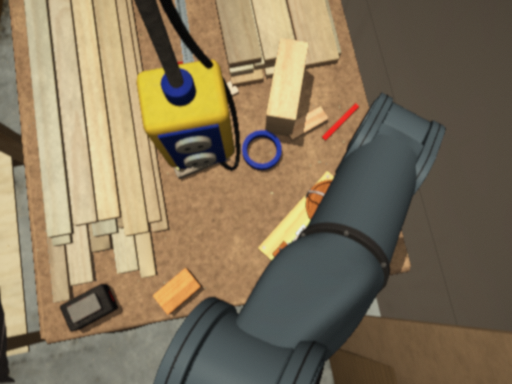

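>>> send_rows([
  [0,0,-0.008,0,0,0,0],
  [0,0,-0.02,0,0,0,0],
  [0,0,-0.035,0,0,0,0],
  [0,0,-0.05,0,0,0,0],
  [0,0,-0.065,0,0,0,0],
  [0,0,-0.077,0,0,0,0],
  [0,0,-0.084,0,0,0,0],
  [0,0,-0.085,0,0,0,0],
  [0,0,-0.085,0,0,0,0],
])

```text
clock: 11.5
eef_pos: [0.5671, -0.3529, 0.2617]
eef_rot: [180.0, -0.0, -30.3]
contact_force: [-0.0, 1.1, 1.0]
grip_width: 0.0856
```

```bash
python3 look.py i
```

```text
{'clock': 11.6, 'joint_positions': [16.0567, 42.0253, 20.5996, 93.049, -18.4065, 48.2347, 13.8277], 'eef_pos': [0.5672, -0.353, 0.2623], 'eef_rot': [179.9972, -0.0626, -30.3123], 'contact_force': [-0.0127, -0.4116, 0.2786], 'grip_width': 0.0857}
```

View pics/scene_i.png

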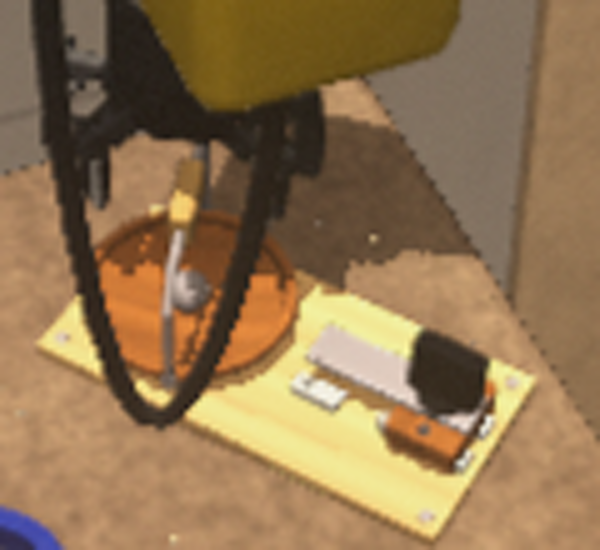

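>>> send_rows([
  [0,0,0,0,0,0,0.4],
  [0,0,0,0,0,0,0.6],
  [0,0,0,0,0,0,0.68],
  [0,0,0,0,0,0,0.72],
  [0,0,0,0,0,0,0.75],
  [0,0,0,0,0,0,0.78],
  [0,0,0,0,0,0,0.8],
  [0,0,0,0,0,0,0.82],
  [0,0,0,0,0,0,0.84],
  [0,0,0,0,0,0,0.86],
])

```text
clock: 12.6
eef_pos: [0.5669, -0.3528, 0.2618]
eef_rot: [180.0, 0.0, -30.3]
contact_force: [-2.2, 0.5, 1.2]
grip_width: 0.013
```

>>> send_rows([
  [0,0,0,0,0,0,0.9],
  [0,0,0,0,0,0,1],
  [0,0,0,0,0,0,1],
  [0,0,0,0,0,0,1],
  [0,0,0,0,0,0,1],
])

```text
clock: 13.1
eef_pos: [0.567, -0.3527, 0.2618]
eef_rot: [180.0, 0.0, -30.3]
contact_force: [-3.2, 1.0, 4.4]
grip_width: 0.0127
```

```bash
python3 look.py j
```

```text
{'clock': 13.2, 'joint_positions': [16.0577, 42.0575, 20.589, 93.0931, -18.4058, 48.2364, 13.8286], 'eef_pos': [0.5669, -0.3528, 0.2617], 'eef_rot': [179.997, 0.0149, -30.3144], 'contact_force': [-3.361, 1.2294, 2.8581], 'grip_width': 0.0132}
```

View pics/scene_j.png

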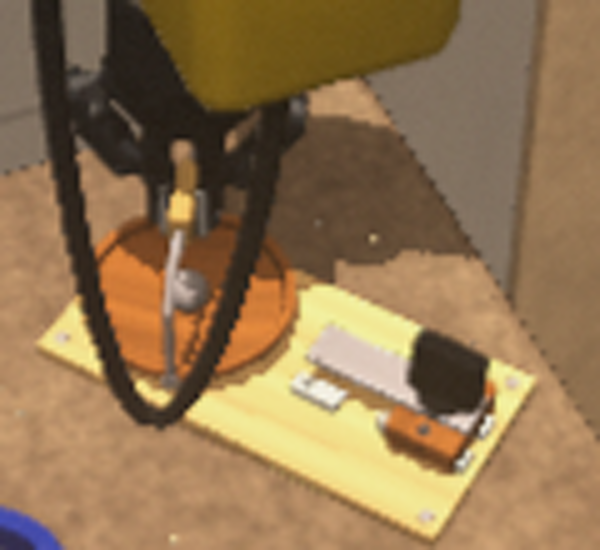

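>>> send_rows([
  [0,0,0.0003,0,0,0,1],
  [0,0,0.001,0,0,0,1],
  [0,0,0.003,0,0,0,1],
  [0,0,0.006,0,0,0,1],
  [0,0,0.01,0,0,0,1],
  [0,0,0.015,0,0,0,1],
  [0,0,0.019,0,0,0,1],
  [0,0,0.022,0,0,0,1],
  [0,0,0.024,0,0,0,1],
  [0,0,0.0245,0,0,0,1],
])

```text
clock: 14.2
eef_pos: [0.5671, -0.3528, 0.2865]
eef_rot: [180.0, -0.0, -30.3]
contact_force: [-0.2, 0.4, -3.1]
grip_width: 0.0133
```

```bash
python3 look.py k
```

```text
{'clock': 14.3, 'joint_positions': [15.64, 40.5158, 21.3145, 91.9157, -17.7133, 50.9263, 13.2362], 'eef_pos': [0.5671, -0.3527, 0.2862], 'eef_rot': [-179.9965, -0.0026, -30.3074], 'contact_force': [1.1745, 0.5544, -3.3327], 'grip_width': 0.0133}
```

View pics/scene_k.png

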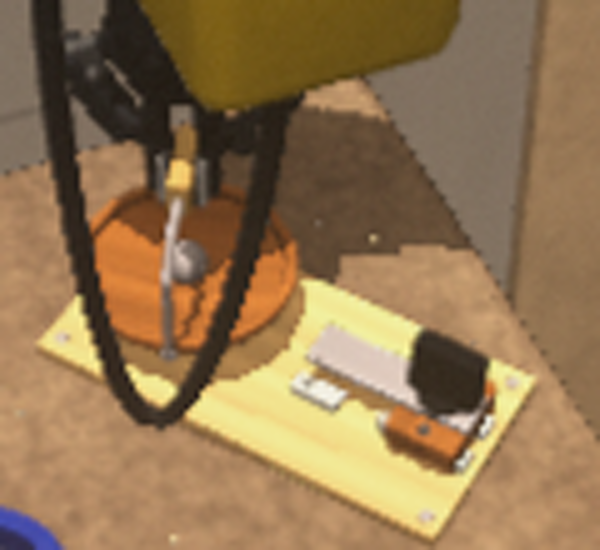

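>>> send_rows([
  [0,0,0.0005,0,0,0,1],
  [0,0,0.002,0,0,0,1],
  [0,0,0.005,0,0,0,1],
  [0,0,0.01,0,0,0,1],
  [0,0,0.016,0,0,0,1],
  [0,0,0.023,0,0,0,1],
  [0,0,0.031,0,0,0,1],
  [0,0,0.039,0,0,0,1],
  [0,0,0.047,0,0,0,1],
  [0,0,0.054,0,0,0,1],
])

```text
clock: 15.3
eef_pos: [0.5671, -0.3527, 0.3411]
eef_rot: [-180.0, -0.0, -30.3]
contact_force: [-0.1, -0.8, -3.8]
grip_width: 0.013
```

>>> send_rows([
  [0,0,0.007,0,0,0,1],
  [0,0,0.013,0,0,0,1],
  [0,0,0.018,0,0,0,1],
  [0,0,0.022,0,0,0,1],
  [0,0,0.0245,0,0,0,1],
  [0,0,0.026,0,0,0,1],
  [0,0,0.026,0,0,0,1],
  [0,0,0.026,0,0,0,1],
])

```text
clock: 16.1
eef_pos: [0.567, -0.3527, 0.366]
eef_rot: [-180.0, 0.0, -30.3]
contact_force: [0.2, 0.9, -3.1]
grip_width: 0.013
```

```bash
python3 look.py l
```

```text
{'clock': 16.2, 'joint_positions': [14.5539, 36.0817, 23.3213, 87.0394, -15.5927, 60.1339, 11.3698], 'eef_pos': [0.567, -0.3527, 0.3659], 'eef_rot': [179.9984, 0.0261, -30.311], 'contact_force': [-0.1643, -0.3195, -2.8822], 'grip_width': 0.0127}
```

View pics/scene_l.png

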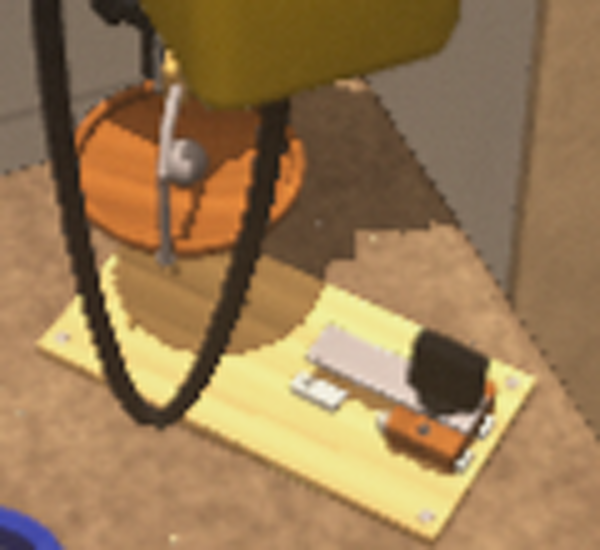

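```bash
python3 -c "
p=lambda u:u**3*(10-15*u+6*u*u)
for st in(0,10,20):print([round(1.168*(p(i/30)-p(st/30)),3) for i in range(st+1,st+11)])"
```

```text
[0.0, 0.003, 0.01, 0.022, 0.041, 0.068, 0.101, 0.142, 0.19, 0.245]
[0.06, 0.126, 0.195, 0.266, 0.339, 0.412, 0.483, 0.552, 0.617, 0.678]
[0.055, 0.103, 0.144, 0.177, 0.204, 0.223, 0.235, 0.242, 0.245, 0.245]
```

>>> send_rows([
  [0,0,0,0,0,0.001,1],
  [0,0,0,0,0,0.003,1],
  [0,0,0,0,0,0.01,1],
  [0,0,0,0,0,0.022,1],
  [0,0,0,0,0,0.041,1],
  [0,0,0,0,0,0.068,1],
  [0,0,0,0,0,0.101,1],
  [0,0,0,0,0,0.142,1],
  [0,0,0,0,0,0.19,1],
  [0,0,0,0,0,0.245,1],
])

```text
clock: 17.2
eef_pos: [0.567, -0.3528, 0.3662]
eef_rot: [180.0, -0.0, -16.1]
contact_force: [-0.3, 0.9, -4.1]
grip_width: 0.0137
```

>>> send_rows([
  [0,0,0,0,0,0.06,1],
  [0,0,0,0,0,0.126,1],
  [0,0,0,0,0,0.195,1],
  [0,0,0,0,0,0.266,1],
  [0,0,0,0,0,0.339,1],
  [0,0,0,0,0,0.412,1],
  [0,0,0,0,0,0.483,1],
  [0,0,0,0,0,0.552,1],
  [0,0,0,0,0,0.617,1],
  [0,0,0,0,0,0.678,1],
])

```text
clock: 18.2
eef_pos: [0.5669, -0.3529, 0.3662]
eef_rot: [180.0, 0.0, 22.8]
contact_force: [-0.0, 0.0, -3.5]
grip_width: 0.0133
```

>>> send_rows([
  [0,0,0,0,0,0.055,1],
  [0,0,0,0,0,0.103,1],
  [0,0,0,0,0,0.144,1],
  [0,0,0,0,0,0.177,1],
  [0,0,0,0,0,0.204,1],
  [0,0,0,0,0,0.223,1],
  [0,0,0,0,0,0.235,1],
  [0,0,0,0,0,0.242,1],
  [0,0,0,0,0,0.245,1],
  [0,0,0,0,0,0.245,1],
])

```text
clock: 19.2
eef_pos: [0.5671, -0.3527, 0.3662]
eef_rot: [-180.0, 0.0, 36.6]
contact_force: [-0.3, 0.9, -3.7]
grip_width: 0.0133
```

```bash
python3 look.py m
```

```text
{'clock': 19.3, 'joint_positions': [25.1106, 34.2336, 4.6988, 86.5875, -3.0716, 59.3015, 67.17], 'eef_pos': [0.5671, -0.3527, 0.3662], 'eef_rot': [179.9968, -0.0009, 36.6028], 'contact_force': [0.5342, -0.3095, -3.4725], 'grip_width': 0.0132}
```

View pics/scene_m.png

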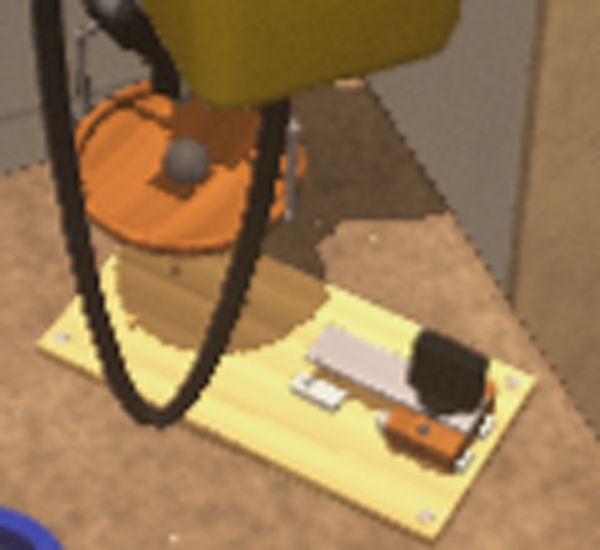

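View pics/top_m_full.png

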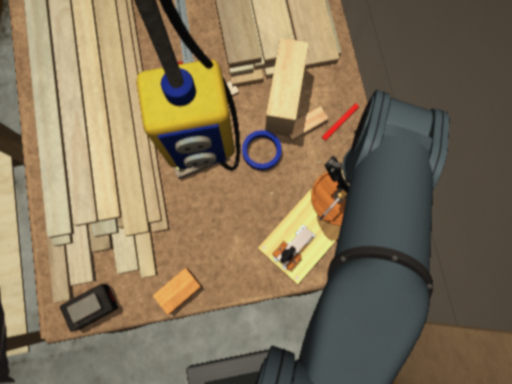

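```bash
python3 - <<'E'
import cv2
a=cv2.imread("pics/top_m_full.png")[150:230,290:370]; cv2.imwrite("pics/tm.png",cv2.resize(a,None,fx=7.5,fy=7.5,interpolation=cv2.INTER_CUBIC))
a=cv2.imread("pics/scene_m_full.png")[85:145,210:275]; cv2.imwrite("pics/sm.png",cv2.resize(a,None,fx=9,fy=9,interpolation=cv2.INTER_CUBIC))
E
```

```text
(no output)
```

View pics/tm.png

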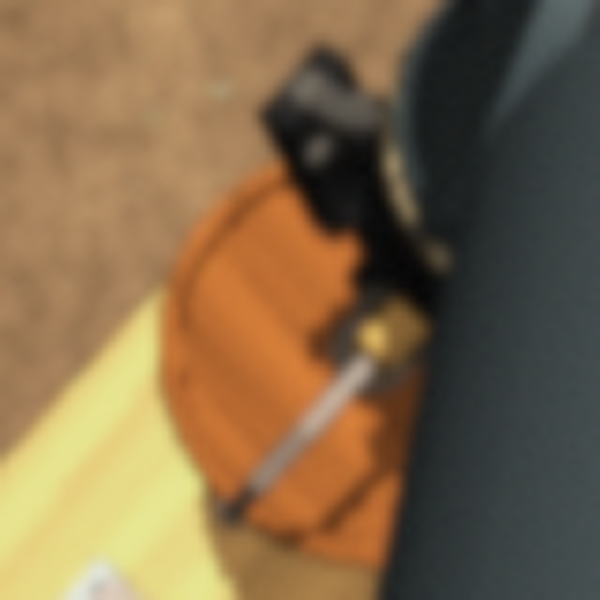

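View pics/sm.png

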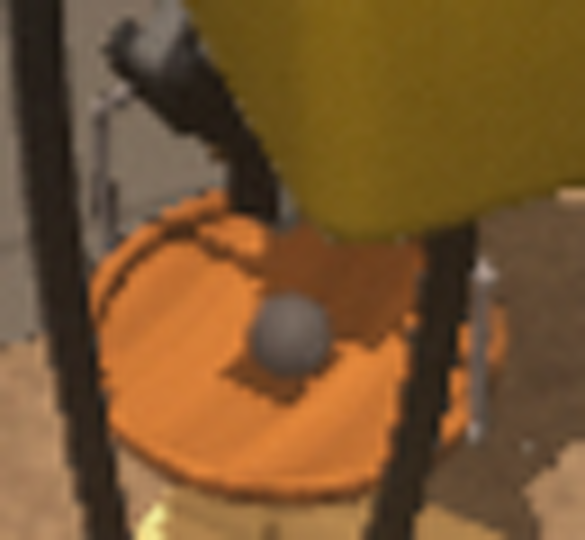

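```bash
python3 - <<'E'
from h import *
np.set_printoptions(precision=4,suppress=True)
s=lambda x,y:("scene",210+x/9-.44,85+y/9-.44)
t=lambda x,y:("top",290+x/7.5-.43,150+y/7.5-.43)
for z in(.17,.185,.2):
    A=pl(*s(100,100),z);B=pl(*s(485,262),z);d=B-A;print(z,(A+B)/2,np.linalg.norm(d),np.degrees(np.arctan2(d[1],d[0])))
A=pl(*t(365,365),.208);B=pl(*t(255,480),.205);d=B-A;print("wire",A,B,np.degrees(np.arctan2(d[1],d[0])))
print("ball scene",pl(*s(290,335),.1382))
# rim extents -> ellipse from scene: left 95, right 505
print("rim",pl(*s(300,342),.14))
E
```

```text
0.17 [ 0.5553 -0.3809  0.17  ] 0.1323472922794106 127.06824561880418
0.185 [ 0.5611 -0.3657  0.185 ] 0.1293193633489757 127.06824561880423
0.2 [ 0.5668 -0.3504  0.2   ] 0.12629143441854093 127.06824561880426
wire [ 0.5539 -0.3345  0.208 ] [ 0.529  -0.2984  0.205 ] 124.56449351583262
ball scene [ 0.567  -0.3515  0.1382]
rim [ 0.5659 -0.3461  0.14  ]
```

>>> send_rows([
  [0,0,0,0,0,0,1],
  [0,0,0,0,0,0,1],
  [0,0,0,0,0,0,1],
  [0,0,0,0,0,0,1],
  [0,0,0,0,0,0,1],
])

```text
clock: 19.8
eef_pos: [0.5671, -0.3527, 0.3662]
eef_rot: [-180.0, 0.0, 36.6]
contact_force: [-0.6, 0.2, -3.0]
grip_width: 0.0133
```

```bash
python3 - <<'E'
from h import *
import cv2
im=eyes.camera("scene")[:,:,::-1][85:145,210:275];old=cv2.imread("pics/scene_m_full.png")[85:145,210:275]
print(cv2.absdiff(im.copy(),old).mean(), status.observe()["eef_pos"],abs(status.observe()["joint_velocities"]).max())
print(r.close_job())
E
```

```text
1.2750427350427351 [ 0.5670496  -0.35275161  0.36619265] 0.08331522653790985
the job is handed in; nothing more can be done
None
```

I finished the job and handed it in at about 20 s, inside the 58 s limit.

- **Knob and keeper:** I turned the knob about 89° anticlockwise until it met its end stop. I then slid the keeper back about 40 mm until it met its own stop.
- **Dish:** I gripped it by the wooden grip, lifted it about 104 mm straight up from its seat, and turned it level by 67° anticlockwise. It is held there level and still.
- **Handle direction:** The last pictures put the handle at 127.1° (scene camera) and 124.6° (top camera), against 126.7° for the rails.
- **Ball:** It sits in the middle of the dish, measured at (0.567, -0.3515) in the scene view. The gripper stands at (0.567, -0.353).
- **Other things on the bench:** I saw no contact with the cord or the bystanders. The contact force at the end was about 3 N, which is the weight of the dish and ball.

**Disagreements with the task text:**
- **Dish start angle:** Both cameras showed the handle starting about 23° off square to the rails, where the text says within 0.2 rad (about 11°). I therefore turned the dish 67° instead of a full 90°, so that the handle ends up along the rails.
- **Seat position:** The seat lies about 66 mm from the board's middle, not 80 mm. I worked from the dish, ball and knob positions instead, which agreed with each other.

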